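# Weigh a batch of channel sections as one interlocked bundle

### The arm

A 6-joint arm with a two-finger parallel gripper is mounted at the origin on the work surface. World frame = base frame: x ahead of the robot, y to its left, z up, the work surface at z = 0. Lengths are in m, angles in rad, forces in N, time in s.
With the tool pointing down it reaches from about 0.35 to 0.775 m from the base axis. Payload 7.3 kg.
Tool frame: the origin (TCP) lies at the very end of the fingers, on their centre line; the grasp point (between the pads) lies 19 mm behind it; z points along the fingers, x is the direction in which the jaws open and shut, and the axes are right-handed (so a half turn about z gives the same grasp; the last joint's range is limited). The gripper opens to 92 mm and grips with 3 to 60 N. Pads are 19 mm wide; open, the fingers measure 130 mm over their backs; the gripper's body (75 mm by 190 mm) begins 47 mm behind the grasp point.
Start: joints at [1.066, 0.342, 1.524, -0, 1.275, -0.146], TCP at [0.184, 0.492, 0.227] pointing down, gripper open.
Joint ranges: [-2.53, 2.53], [-0.77, 2.02], [0.04, 2.7], [-1, 4.14], [0.28, 2.66], [-3.11, 3.11]. Speed limits (rad/s): [2.57, 2.57, 3.14, 3.14, 3.14, 3.14].

### API

Orientations are given as [roll, pitch, yaw] about the fixed x, y, z axes, in that order (R = Rz(yaw) Ry(pitch) Rx(roll)).
In Python, from cell import robot, read_camera, nets gives the robot as it stands. The module is installed in compiled form; this text tells all that it offers.
- The arm moves only by the tool carry_out, never from a script. Its arguments are lists of equal length, an entry for each row: "translation": the shift along the tool's x, y, z in m, a list of three; "turn": the turn, a rotation vector about the tool's x, y, z in rad, a list of three; "gripper": the gripper's target within -1 to 1 (shut at 1, half-way at 0, fully open at -1). A call has 1 to 10 rows; each row shifts and turns the commanded pose from where the row before left it, along the tool's axes as they then stand; what a row does not reach is not made up. A row lasts 1/10 s, in which the tool goes at most 50 mm and 8.59 degrees, less where a joint would pass 70% of its speed; a pose out of reach is approached as far as the arm can. A call with a gripper value outside its range is refused whole. The fingers move at their own pace and stop on an object; "squeeze" is the grip in N (left out, the last holds). Time passes only in rows, so rows that do not move let the fingers close. It gives the time, the measured TCP pose, the force and the opening at its end, in the units of the state.
- robot.observe(): the state, without advancing time (a new reading comes with each control period).
- read_camera(name): name is "scene" or "top" or "wrist"; returns a dict with "img" (400x640x3 uint8, red, green, blue), "fx", "fy", "cx", "cy" (pixels), "world_from_camera" (4x4, takes a point from camera to world coordinates). Camera axes: x right, y down, z forward; pixel columns grow to the right and rows downward; lengths in m; the calibration is good to about 2 mm. The wrist camera is an equidistant fisheye: a pixel r from the principal point sees the ray r / f radians off the axis. A picture is of the moment at which its call begins. There is no depth.
- robot.hand_in(): hands the job in, once; it reports no verdict.
Trained networks look in a picture, given as the dict that the camera call returned (one of the last four; its "shot" number tells which), for a name from the list of things; names that differ only in an ending like _2 or _b are one class to them, and where a whole thing is asked for, a point or a joint stands for the part that bears it (a point fixed in the world has none). Each returns a list of dicts, best first, with "score" (0 to 1); they miss things now and then, are a little off and sometimes report something else, mostly with a low value. They report only what shows in the picture. A call takes as long as a camera call.
- nets.regions_of(picture, name): "region" (400x640 bool, what is visible of it) and "pixel" ([column, row] in pixels, amid what is visible of it).
- nets.tip_of(picture, name): "pixel" ([column, row] in pixels: a listed point, or the origin of a listed thing).
The state is a dict: "time": time; "qpos": joint angles; "qvel": joint speeds; "joint_efforts": joint torques, N m; "tool_pos": TCP position; "tool_rot": TCP orientation; "contact_force": force on the tool from outside, world axes, zero at the start; "torque": the same for the moment, N m; "opening": finger opening in m.
Only numpy, scipy, OpenCV 4.12 (cv2) and the standard library are available. Lean on these libraries where they do the work, as an engineer would, in place of code of your own. Each camera call takes 0.05 s, during which the arm holds its last target. There are 200 camera calls.

### The job

Get the weight of this batch of aluminium channel sections before they are scanned: lift the powder canister off the scale by its handle and stand it on the rubber mat, then press the green zero key fully down once the pan is empty (never press it with anything on the pan). Then gently build all the sections that are there into one bundle on the pan, lengthwise front to back and ends about flush: an open-up section first, then alternately open-down and open-up, every open-down one shifted sideways so that one of its flanges stands inside the section below and its web rests on that section's flange, and every further open-up one lying on the back of the open-down one below it. Nothing may overhang the pan, and leave the other things on the bench where they are; put right anything that gets knocked.

Things in the scene. Friction and masses are not known exactly. Their poses are not given: they have to be found in the camera images.
- scale: bench scale, grey housing 190 mm wide, fixed to the bench at a spot and yaw that vary. Origin: on the bench under the centre of its square pan; x points to its back (away from the robot), y to its left. The front panel with the display and keys reaches 183 mm in front of the origin and is 36 mm high
- pan_top (a point): centre of the upper face of the stainless weighing pan, 180 x 180 mm, rigid, 60 mm above the bench; axes as the scale's
- pan: the weighing pan itself (plate 6 mm thick, fixed on the scale); origin as the scale's, on the bench
- zero (a joint): travel of the round green zero key (24 mm wide) on the scale's front panel, right-hand side: 0 up, 0.004 m fully down; it springs back; fully down takes about 4 N
- zero_top (a point): centre of the upper face of the green zero key; it is pressed straight down
- canister: aluminium powder canister with a blue band, 80 mm diameter, shoulder and lid 90 mm high, 0.35 to 0.6 kg, closed; stands on the pan at the start. A black bow handle arches over it: a straight round bar 12 mm thick, its axis 124 mm above the canister's foot, along the canister's y, with 56 mm free between its two uprights. Origin: centre of the foot, z up
- mat: rubber mat with a blue field, 130 x 130 mm, 4 mm thick, fixed to the bench. Origin: centre of its underside, z up
- up1: rigid aluminium channel, 120 mm long, 70 mm wide over the flanges, 34 mm high, web and flanges 4 mm thick, 170 g. Lies OPEN SIDE UP (web below) and is used that way. Origin: centre of the web's underside; x along its length, y across the flanges, z up. May be absent (None): two or three of up1, up2, up3 are there, down1 and down2 always
- up2: rigid aluminium channel, 120 mm long, 70 mm wide over the flanges, 34 mm high, web and flanges 4 mm thick, 170 g. Lies OPEN SIDE UP (web below) and is used that way. Origin: centre of the web's underside; x along its length, y across the flanges, z up. May be absent (None): two or three of up1, up2, up3 are there, down1 and down2 always
- up3: rigid aluminium channel, 120 mm long, 70 mm wide over the flanges, 34 mm high, web and flanges 4 mm thick, 170 g. Lies OPEN SIDE UP (web below) and is used that way. Origin: centre of the web's underside; x along its length, y across the flanges, z up. May be absent (None): two or three of up1, up2, up3 are there, down1 and down2 always
- down1: rigid aluminium channel, 120 mm long, 70 mm wide over the flanges, 34 mm high, web and flanges 4 mm thick, 170 g. Lies OPEN SIDE DOWN (web on top) and is used so. Origin: centre of the plane of its flange edges; x along its length, y across, z up. On an open-up one, shifted 5 to 32 mm sideways, it lies level, origin 4 mm higher than that one's; a 28 mm shift leaves 24 mm beside the inner flange for a finger
- down2: rigid aluminium channel, 120 mm long, 70 mm wide over the flanges, 34 mm high, web and flanges 4 mm thick, 170 g. Lies OPEN SIDE DOWN (web on top) and is used so. Origin: centre of the plane of its flange edges; x along its length, y across, z up. On an open-up one, shifted 5 to 32 mm sideways, it lies level, origin 4 mm higher than that one's; a 28 mm shift leaves 24 mm beside the inner flange for a finger
- dot_roll: bystander: roll of paper reference dots, 90 mm across, 24 mm high, lying flat among the sections; origin at the centre of its underside
- scanner: bystander: grey and blue handheld 3D scanner, 150 mm long, 53 mm high; origin at the centre of its underside
- caliper: bystander: digital caliper, 200 mm long, lying flat
- mug: bystander: blue mug, 80 mm across, 92 mm high; origin at the centre of its underside
- yellow_block: bystander: yellow plastic rest block, 85 x 45 x 40 mm, lying among the sections; origin at the centre of its underside
- marker: bystander: red marker pen, 16 mm thick, 130 mm long, lying

How it is judged:
By the outcome, as a careful person would: the job done as asked, in the order asked, and still so for the second after the job is handed in, with the robot touching nothing.
Of up1, up2, up3 only 2 to 3 are there at a start; the rules pass over those that are not, and their reading is None.
At some moment in a run one of canister may be knocked a few centimetres aside while the robot is not near it.
It also fails if it takes over 192 s, if anything falls off the work surface, if the arm or the gripper's body presses on something with over 40 N, if the wrist force passes 120 N, or if a joint passes its speed limit or range.

## Working session

There is one attempt and no reset: what is moved stays moved. The work goes in short steps, Python scripts to look and compute and a tool call to move; the robot and the scene stay as the last step left them, time stands still between calls to the robot, and variables do not carry over. Pictures are saved under pics/ and viewed, about 12 in all and at most 16, crops included, and the job is handed in when it is done.

Besides the shell and the picture viewer there is one more tool, called as name(argument=value, ...) on one line, values as JSON. carry_out: Moves the arm, as the interface text tells. Its arguments: {"type":"object","properties":{"translation":{"type":"array","items":{"type":"array","items":{"type":"number"}}},"turn":{"type":"array","items":{"type":"array","items":{"type":"number"}}},"gripper":{"type":"array","items":{"type":"number"}},"squeeze":{"type":"number"}},"required":["translation","turn","gripper"]}

```bash
mkdir -p pics
cat > h.py <<'E'
import numpy as np, cv2
from cell import robot, read_camera, nets
def save(c,n): cv2.imwrite(f'pics/{n}.png',c['img'][:,:,::-1])
def ray(c,px):
    T=np.array(c['world_from_camera']);x=(px[0]-c['cx'])/c['fx'];y=(px[1]-c['cy'])/c['fy']
    if c.get('fish'):
        r=np.hypot(x,y);s=np.sin(r)/r if r>1e-9 else 1;d=np.array([x*s,y*s,np.cos(r)])
    else: d=np.array([x,y,1.])
    return T[:3,3],T[:3,:3]@d
def at(c,px,z):
    o,d=ray(c,px);return o+d*(z-o[2])/d[2]
def cam(n):
    c=read_camera(n);c['fish']=(n=='wrist');return c
def proj(c,p):
    T=np.linalg.inv(np.array(c['world_from_camera']));q=T[:3,:3]@np.array(p)+T[:3,3]
    if c.get('fish'):
        r=np.hypot(q[0],q[1]);t=np.arctan2(r,q[2]);q=np.array([q[0]/r*t,q[1]/r*t,1])
    return [c['cx']+c['fx']*q[0]/q[2],c['cy']+c['fy']*q[1]/q[2]]
E
python3 - <<'E'
from h import *
np.set_printoptions(precision=3,suppress=True)
for n in ['top','scene']:
    c=cam(n);save(c,n+'0');print(n,c['fx'],c['cx'],c['cy'],np.array(c['world_from_camera']))
    for k in ['scale','canister','mat','up1','down1','dot_roll','scanner','caliper','mug','yellow_block','marker','zero_top','pan_top']:
        for d in nets.tip_of(c,k): print(k,round(d['score'],2),np.round(d['pixel'],1),at(c,d['pixel'],{'zero_top':.04,'pan_top':.06,'canister':.06,'down1':0}.get(k,0))[:2])
print(robot.observe())
E
```

```text
top 495.5993711674925 328.48906626681014 193.95148814741822 [[ 0.014 -0.992  0.126  0.339]
 [-1.    -0.014  0.004 -0.023]
 [-0.002 -0.126 -0.992  1.91 ]
 [ 0.     0.     0.     1.   ]]
scale 0.59 [325.5 194.3] [ 0.58  -0.003]
canister 0.92 [323.8 190.3] [0.587 0.003]
canister 0.68 [229.6 232.1] [0.425 0.352]
canister 0.16 [342.3 231.1] [ 0.435 -0.068]
canister 0.16 [425.  236.3] [ 0.42  -0.376]
mat 0.94 [382.7 237. ] [ 0.417 -0.225]
mat 0.67 [229.  231.3] [0.431 0.366]
up1 0.73 [263.  233.2] [0.425 0.235]
up1 0.64 [221.  189.9] [0.591 0.404]
up1 0.58 [264.3 193.2] [0.581 0.235]
up1 0.29 [394.5 152.1] [ 0.75  -0.271]
down1 0.86 [426.5 238. ] [ 0.416 -0.393]
down1 0.8 [227.7 233. ] [0.424 0.371]
dot_roll 0.76 [384.6 192.8] [ 0.589 -0.232]
scanner 0.74 [247.8 155.7] [0.728 0.304]
scanner 0.31 [423.  193.5] [ 0.588 -0.381]
caliper 0.9 [464.9 220.6] [ 0.485 -0.542]
mug 0.94 [393.3 154.8] [ 0.739 -0.267]
yellow_block 0.74 [422.9 195.4] [ 0.58  -0.381]
yellow_block 0.4 [326.3 192.8] [ 0.585 -0.006]
marker 0.5 [185.7 211.5] [0.505 0.537]
zero_top 0.58 [341.5 230.4] [ 0.438 -0.066]
pan_top 0.
[... 812 characters left out ...]
7 -0.247]
caliper 0.57 [249.7 164.2] [ 0.514 -0.513]
mug 0.73 [234.1 207.7] [ 0.738 -0.278]
yellow_block 0.59 [253.  180.9] [ 0.584 -0.388]
marker 0.5 [493.2 303.2] [0.509 0.537]
zero_top 0.5 [339.4 188.3] [ 0.437 -0.074]
pan_top 0.97 [319.9 206.1] [ 0.582 -0.014]
{'time': 1.4, 'qpos': array([ 1.066,  0.342,  1.524, -0.   ,  1.275, -0.146]), 'qvel': array([-0.001, -0.   , -0.001,  0.   ,  0.   ,  0.001]), 'joint_efforts': array([  0.001, -43.112, -24.449,   0.072,   0.048,  -0.   ]), 'tool_pos': array([0.184, 0.492, 0.227]), 'tool_rot': array([ 3.142, -0.   ,  1.212]), 'contact_force': array([-0.462, -0.379,  0.096]), 'torque': array([-0.012,  0.009, -0.023]), 'opening': 0.09195026495855255}
```

```bash
python3 -c "
import cv2
a=cv2.imread('pics/top0.png')[120:280,160:490];cv2.imwrite('pics/t1.png',cv2.resize(a,None,fx=2.42,fy=2.42,interpolation=cv2.INTER_CUBIC))
a=cv2.imread('pics/scene0.png')[130:350,200:530];cv2.imwrite('pics/s1.png',cv2.resize(a,None,fx=2.42,fy=2.42,interpolation=cv2.INTER_CUBIC))"
```

```text
(no output)
```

View pics/t1.png

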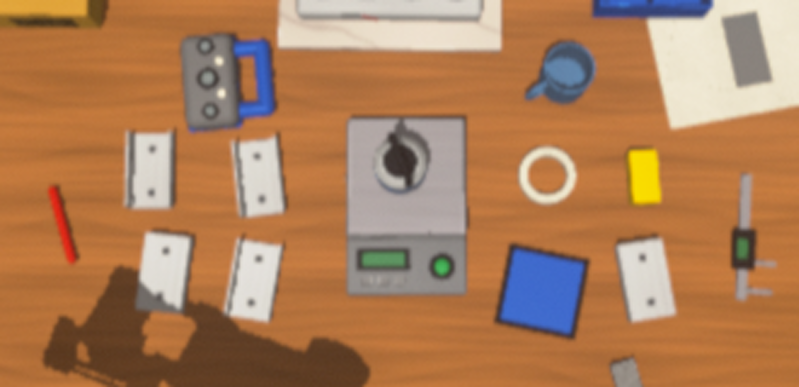

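View pics/s1.png

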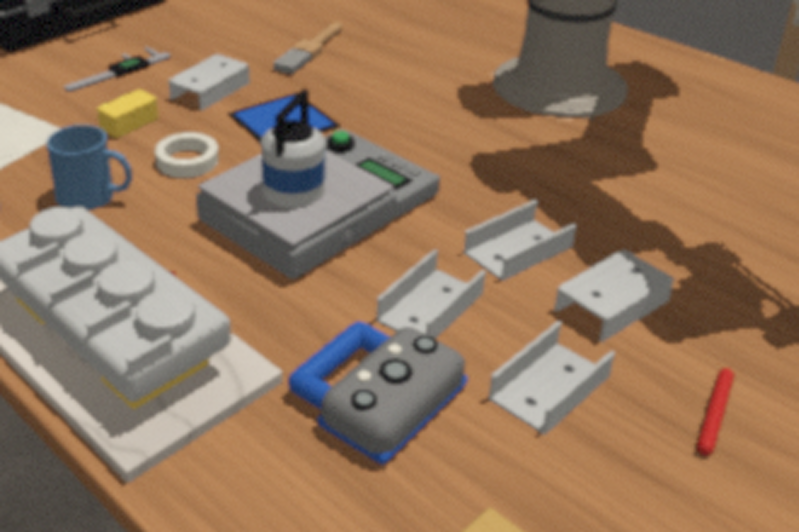

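carry_out(translation=[[0,0,0],[0,0,0],[0,0,0],[-0.03,0.038,-0.02],[-0.03,0.038,-0.02],[-0.03,0.038,-0.02],[-0.03,0.038,-0.02],[-0.03,0.038,-0.02],[-0.03,0.038,-0.02],[-0.03,0.038,-0.02]], turn=[[0,0,-0.12],[0,0,-0.12],[0,0,-0.12],[0,0,0],[0,0,0],[0,0,0],[0,0,0],[0,0,0],[0,0,0],[0,0,0]], gripper=[-1,-1,-1,-1,-1,-1,-1,-1,-1,-1])

```text
time: 2.4
tool_pos: [0.4396, 0.29, 0.3614]
tool_rot: [3.141, -0.0, 1.572]
contact_force: [1.5, 0.7, 0.3]
opening: 0.0918
```

Run:
```python
from h import *
np.set_printoptions(precision=4,suppress=True)
o=robot.observe();print(o['time'],o['tool_pos'],o['tool_rot'])
c=cam('wrist');save(c,'w1');import pickle;pickle.dump(c,open('w1.pkl','wb'));print(c['fx'],np.array(c['world_from_camera']))
for k in ['up1','down1','canister']:
    for d in nets.tip_of(c,k): print(k,round(d['score'],2),np.round(d['pixel'],1),at(c,d['pixel'],0.004 if k=='up1' else 0.034)[:2])
```

```text
2.4 [0.4396 0.29   0.3614] [ 3.1411 -0.0004  1.572 ]
309.70691628693146 [[-0.0031  0.9636  0.2674  0.3685]
 [ 1.      0.0032  0.0001  0.29  ]
 [-0.0008  0.2674 -0.9636  0.5196]
 [ 0.      0.      0.      1.    ]]
up1 0.9 [285.4 229.5] [0.5717 0.2291]
up1 0.84 [381.3 239.4] [0.5913 0.4036]
up1 0.59 [280.9 140.2] [0.4128 0.2253]
down1 0.86 [365.  142.4] [0.4132 0.3616]
down1 0.66 [ 36.2 161.9] [ 0.4235 -0.3415]
```

View pics/w1.png

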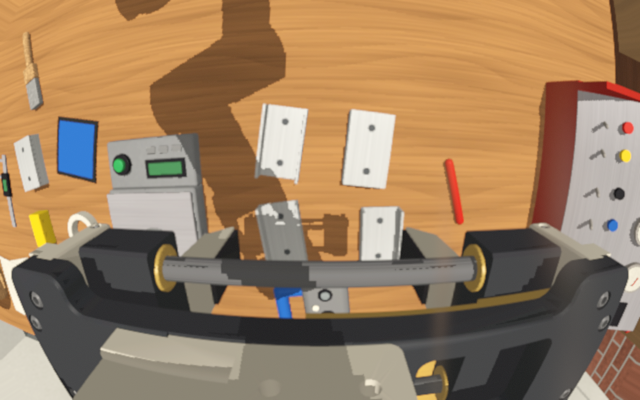

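```bash
cat >> h.py <<'E'
from scipy.optimize import minimize
def hullmask(c,P,s=4):
    q=np.array([proj(c,p) for p in P]);h=cv2.convexHull(np.round(q*16).astype(np.int32))
    m=np.zeros((400,640),np.uint8);cv2.fillConvexPoly(m,h,1,cv2.LINE_AA,4);return m>0
def boxpts(x,y,a,z0,z1,lx=.12,ly=.07):
    R=np.array([[np.cos(a),-np.sin(a)],[np.sin(a),np.cos(a)]])
    return [list(R@[sx*lx/2,sy*ly/2]+[x,y])+[z] for sx in(-1,1) for sy in(-1,1) for z in(z0,z1)]
def fitbox(c,region,z0=0.,z1=.034,lx=.12,ly=.07,g=None):
    # soft fit: compare the supersampled hull with the region
    R=region.astype(np.float32)
    ys,xs=np.nonzero(region)
    if g is None:
        p=at(c,[xs.mean(),ys.mean()],z1*.6);g=[p[0],p[1],0.]
    def cost(v):
        q=np.array([proj(c,p) for p in boxpts(v[0],v[1],v[2],z0,z1,lx,ly)])
        x0,y0,x1,y1=max(0,xs.min()-8),max(0,ys.min()-8),min(640,xs.max()+9),min(400,ys.max()+9)
        K=5;h=cv2.convexHull(np.round((q-[x0,y0]+.5)*K*16).astype(np.int32))
        m=np.zeros(((y1-y0)*K,(x1-x0)*K),np.uint8);cv2.fillConvexPoly(m,h,1,8,4)
        m=cv2.resize(m.astype(np.float32),(x1-x0,y1-y0),interpolation=cv2.INTER_AREA)
        return np.abs(m-R[y0:y1,x0:x1]).sum()/R.sum()
    best=None
    for a in (g[2]-.2,g[2],g[2]+.2):
        r=minimize(cost,[g[0],g[1],a],method='Nelder-Mead',options=dict(initial_simplex=[[g[0],g[1],a],[g[0]+.01,g[1],a],[g[0],g[1]+.01,a],[g[0],g[1],a+.1]],xatol=1e-4,fatol=1e-4))
        if best is None or r.fun<best.fun: best=r
    return best.x,best.fun
E
python3 - <<'E'
from h import *
import pickle
np.set_printoptions(precision=4,suppress=True)
c=pickle.load(open('w1.pkl','rb'))
for k in ['up1','down1']:
    for d in nets.regions_of(c,k):
        if d['score']<.3: continue
        x,f=fitbox(c,d['region']);print(k,round(d['score'],2),np.round(d['pixel']),d['region'].sum(),x,round(f,3))
E
```

```text
up1 0.86 [280. 139.] 3076 [ 0.4153  0.2265 -0.1611] 0.101
up1 0.83 [380. 234.] 2173 [0.5879 0.398  0.015 ] 0.181
up1 0.75 [283. 229.] 2431 [0.5816 0.2252 0.1219] 0.178
down1 0.87 [368. 147.] 3381 [ 0.4238  0.3678 -0.0974] 0.026
down1 0.79 [ 32. 163.] 1291 [ 0.4255 -0.3916  0.1837] 0.05
down1 0.74 [314. 298.] 1809 [0.6822 0.2874 0.4836] 0.63
```

carry_out(translation=[[-0.04,0.025,-0.005],[-0.04,0.025,-0.005],[-0.04,0.025,-0.005],[-0.04,0.025,-0.005],[-0.04,0.025,-0.005],[-0.04,0.025,-0.005],[-0.04,0.025,-0.005],[-0.01,0.01,0],[0,0,0]], turn=[[0,0,0],[0,0,0],[0,0,0],[0,0,0],[0,0,0],[0,0,0],[0,0,0],[0,0,0],[0,0,0]], gripper=[-1,-1,-1,-1,-1,-1,-1,-1,-1])

```text
time: 3.6
tool_pos: [0.6244, 0.0014, 0.3936]
tool_rot: [-3.139, -0.0, 1.571]
contact_force: [0.7, 0.0, -0.6]
opening: 0.0917
```

Run:
```python
from h import *
np.set_printoptions(precision=4,suppress=True)
o=robot.observe();print(o['time'],o['tool_pos'],o['tool_rot'])
c=cam('wrist');save(c,'w2');import pickle;pickle.dump(c,open('w2.pkl','wb'))
for k,z in [('canister',.06),('zero_top',.04),('pan_top',.06),('mat',0)]:
    for d in nets.tip_of(c,k)[:2]: print(k,round(d['score'],2),np.round(d['pixel'],1),at(c,d['pixel'],z)[:2])
for k in ['mat','pan']:
    for d in nets.regions_of(c,k)[:1]:
        x,f=fitbox(c,d['region'],z0=0 if k=='mat' else .054,z1=.004 if k=='mat' else .06,lx=.13 if k=='mat' else .18,ly=.13 if k=='mat' else .18);print(k,round(d['score'],2),np.round(d['pixel']),d['region'].sum(),x,round(f,3))
```

```text
3.6 [0.6244 0.0014 0.3936] [-3.1391 -0.0004  1.5713]
canister 0.92 [316.8 136.3] [ 0.5886 -0.0031]
zero_top 0.47 [277.1  46.1] [ 0.4376 -0.0687]
zero_top 0.35 [468.4 209.3] [0.7169 0.2817]
mat 0.65 [193.9  42.5] [ 0.4075 -0.2327]
mat 0.86 [198.  44.] 4215 [ 0.4049 -0.2295 -0.1841] 0.022
pan 0.86 [307. 113.] 10016 [ 0.5775 -0.0114  0.0147] 0.302
```

View pics/w2.png

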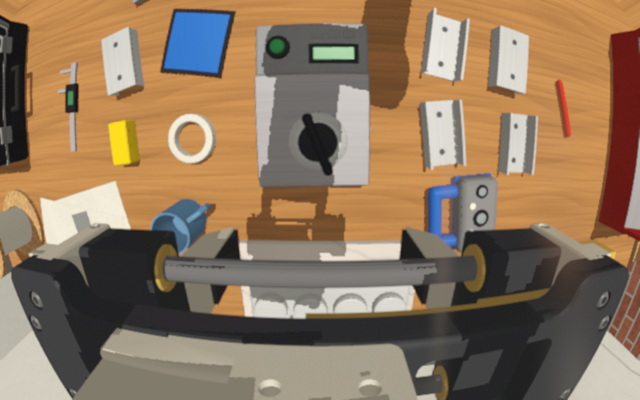

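Run:
```python
from h import *
import pickle
np.set_printoptions(precision=4,suppress=True)
c=pickle.load(open('w2.pkl','rb'))
for p in [(306,116),(327,170)]: print('bar',at(c,p,.19)[:2])
for p in [(257,75),(369,75),(368,185),(260,185)]: print('pan',at(c,p,.06)[:2])
a=c['img'][20:200,240:390,::-1];cv2.imwrite('pics/w2c.png',cv2.resize(a,None,fx=4,fy=3.3,interpolation=cv2.INTER_CUBIC))
for k in ['up1','down1']:
    for d in nets.regions_of(c,k):
        if d['score']<.3: continue
        x,f=fitbox(c,d['region']);print(k,round(d['score'],2),np.round(d['pixel']),d['region'].sum(),x,round(f,3))
```

```text
bar [ 0.5556 -0.0144]
bar [0.6194 0.0102]
pan [ 0.4884 -0.0979]
pan [0.489  0.0788]
pan [0.6675 0.0811]
pan [ 0.6679 -0.0969]
up1 0.91 [518. 145.] 2028 [0.5878 0.3988 0.0035] 0.082
up1 0.9 [441. 132.] 2662 [0.5795 0.2249 0.1413] 0.06
up1 0.75 [444.  46.] 2554 [ 0.4156  0.2269 -0.1428] 0.093
down1 0.73 [507.  58.] 2185 [ 0.4218  0.3673 -0.1066] 0.067
down1 0.59 [124.  63.] 2142 [ 0.423  -0.3892  0.1956] 0.057
down1 0.43 [306. 114.] 9838 [ 0.5219 -0.0441  1.6609] 0.713
```

View pics/w2c.png

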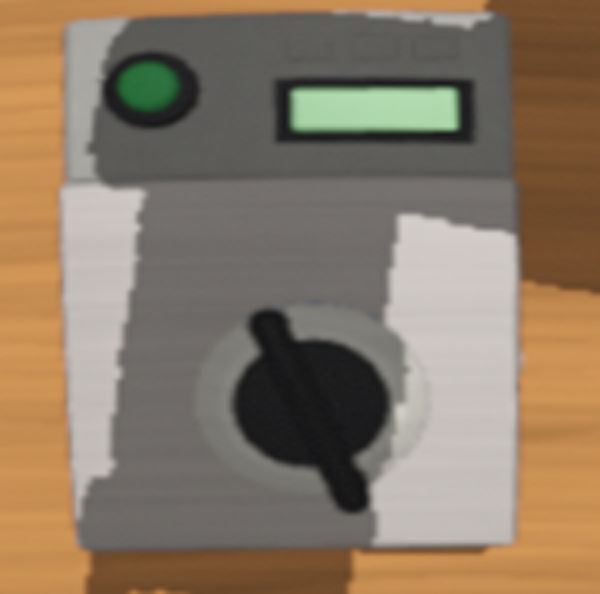

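carry_out(translation=[[-0.0034,-0.037,0],[0,0,0.045],[0,0,0.045],[0,0,0.045],[0,0,0.04],[0,0,0.03],[0,0,0.024],[0,0,0],[0,0,0]], turn=[[0,0,0],[0,0,-0.123],[0,0,-0.123],[0,0,-0.123],[0,0,0],[0,0,0],[0,0,0],[0,0,0],[0,0,0]], gripper=[-0.5,-0.5,-0.5,-0.5,-0.5,-0.5,-0.5,-0.5,-0.5])

```text
time: 4.95
tool_pos: [0.5871, -0.0016, 0.1671]
tool_rot: [3.141, 0.0, 1.941]
contact_force: [0.1, 0.0, -0.2]
opening: 0.0688
```

Run:
```python
from h import *
o=robot.observe();print(o['time'],o['tool_pos'],o['tool_rot'],o['opening'],o['contact_force'])
c=cam('wrist');save(c,'w3');cv2.imwrite('pics/w3.png',c['img'][100:350,150:490,::-1])
c=cam('top')
for d in nets.tip_of(c,'canister')[:2]: print(d['score'],d['pixel'],at(c,d['pixel'],.06)[:2])
```

```text
4.95 [ 0.58707475 -0.00163654  0.167067  ] [3.14116578e+00 1.04875344e-04 1.94120348e+00] 0.06882137222000925 [ 0.07332418  0.006341   -0.20997651]
0.62 [325.5, 185.3] [ 0.60614262 -0.00304742]
0.44 [230.0, 231.3] [0.42798904 0.35039348]
```

View pics/w3.png

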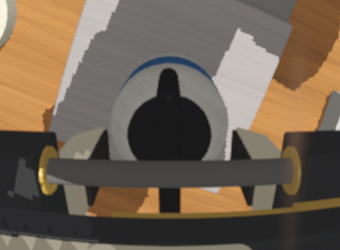

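carry_out(translation=[[0,0,0.002],[0,0,0],[0,0,0],[0,0,0],[0,0,0],[0,0,0],[0,0,0],[0,0,0]], turn=[[0,0,0],[0,0,0],[0,0,0],[0,0,0],[0,0,0],[0,0,0],[0,0,0],[0,0,0]], gripper=[1,1,1,1,1,1,1,1], squeeze=35)

```text
time: 5.9
tool_pos: [0.5869, -0.0019, 0.1644]
tool_rot: [3.142, 0.0, 1.941]
contact_force: [0.1, -1.9, 0.0]
opening: 0.0112
```

carry_out(translation=[[0,0,-0.01],[0,0,-0.02],[0,0,-0.03],[0,0,-0.02],[0,0,0]], turn=[[0,0,0],[0,0,0],[0,0,0],[0,0,0],[0,0,0]], gripper=[1,1,1,1,1])

```text
time: 6.4
tool_pos: [0.588, -0.0019, 0.2473]
tool_rot: [3.137, 0.002, 1.941]
contact_force: [1.0, -0.3, -5.6]
opening: 0.0109
```

carry_out(translation=[[-0.007,-0.012,0],[-0.014,-0.024,0],[-0.02,-0.035,0],[-0.024,-0.041,0],[-0.024,-0.041,0],[-0.024,-0.041,0],[-0.018,-0.03,0],[-0.011,-0.018,0],[-0.005,-0.009,0],[0,0,0]], turn=[[0,0,0],[0,0,0],[0,0,0],[0,0,0],[0,0,0],[0,0,0],[0,0,0],[0,0,0],[0,0,0],[0,0,0]], gripper=[1,1,1,1,1,1,1,1,1,1])

```text
time: 7.4
tool_pos: [0.4046, -0.23, 0.2433]
tool_rot: [-3.14, -0.002, 1.939]
contact_force: [-0.2, 1.0, -5.8]
opening: 0.0109
```

carry_out(translation=[[0,0,0.02],[0,0,0.035],[0,0,0.035],[0,0,0.02],[0,0,0.01],[0,0,0.005],[0,0,0.005],[0,0,0.004],[0,0,0]], turn=[[0,0,0],[0,0,0],[0,0,0],[0,0,0],[0,0,0],[0,0,0],[0,0,0],[0,0,0],[0,0,0]], gripper=[1,1,1,1,1,1,1,1,1])

```text
time: 8.3
tool_pos: [0.4062, -0.2296, 0.1105]
tool_rot: [3.141, 0.0, 1.941]
contact_force: [-1.0, -0.1, -5.7]
opening: 0.0108
```

Slightly above; lower to contact.

carry_out(translation=[[0,0,0.001],[0,0,0.001],[0,0,0.001],[0,0,0]], turn=[[0,0,0],[0,0,0],[0,0,0],[0,0,0]], gripper=[1,1,1,1])

```text
time: 8.7
tool_pos: [0.4063, -0.23, 0.1083]
tool_rot: [3.141, 0.001, 1.941]
contact_force: [-2.7, 1.1, 3.9]
opening: 0.0109
```

carry_out(translation=[[0,0,0],[0,0,0],[0,0,0],[0,0,-0.03],[0,0,-0.05],[0,0,-0.05],[0,0,0],[0,0,0],[0,0,0]], turn=[[0,0,0],[0,0,0],[0,0,0],[0,0,0],[0,0,0],[0,0,0],[0,0,0.123],[0,0,0.123],[0,0,0.124]], gripper=[-0.5,-0.5,-0.5,-0.5,-0.5,1,1,1,1])

```text
time: 9.6
tool_pos: [0.4062, -0.2297, 0.2378]
tool_rot: [3.14, 0.001, 1.566]
contact_force: [0.0, 0.4, -0.3]
opening: 0.0237
```

carry_out(translation=[[0.04,0.008,0],[0.04,0.008,0],[0.04,0.008,0],[0.03,0.006,0.03],[0.011,0.001,0.04],[0,0,0.04],[0,0,0.025],[0,0,0],[0,0,0]], turn=[[0,0,0],[0,0,0],[0,0,0],[0,0,0],[0,0,0],[0,0,0],[0,0,0],[0,0,0],[0,0,0]], gripper=[1,1,1,1,1,1,1,1,1])

```text
time: 10.5
tool_pos: [0.4374, -0.0687, 0.1028]
tool_rot: [3.141, -0.0, 1.571]
contact_force: [-0.3, 0.3, -0.1]
opening: 0.0004
```

Run:
```python
from h import *
o=robot.observe();print(o['time'],o['tool_pos'],o['tool_rot'],o['opening'],o['contact_force'])
c=cam('wrist');save(c,'w4');cv2.imwrite('pics/w4.png',c['img'][20:350,100:540,::-1])
for k,z in [('canister',.004),('zero_top',.04)]:
  for d in nets.tip_of(c,k)[:2]: print(d['score'],d['pixel'],at(c,d['pixel'],z)[:2])
```

```text
10.5 [ 0.43740665 -0.06874097  0.10282112] [ 3.14145766e+00 -1.00788254e-04  1.57093112e+00] 0.0003752493116880234 [-0.33875452  0.29843712 -0.14056184]
0.92 [143.4, 165.4] [ 0.4067576  -0.23473771]
0.69 [326.0, 219.5] [ 0.44500671 -0.06373576]
```

View pics/w4.png

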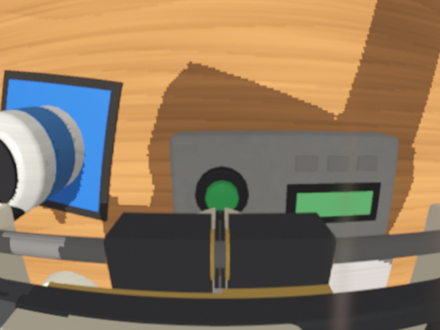

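carry_out(translation=[[0.002,0.0025,0.02],[0,0,0.02],[0,0,0.012],[0,0,0],[0,0,0.003],[0,0,0.002],[0,0,0.001],[0,0,0]], turn=[[0,0,0],[0,0,0],[0,0,0],[0,0,0],[0,0,0],[0,0,0],[0,0,0],[0,0,0]], gripper=[1,1,1,1,1,1,1,1])

```text
time: 11.45
tool_pos: [0.4406, -0.0669, 0.0508]
tool_rot: [3.136, 0.002, 1.571]
contact_force: [-18.0, 5.9, 67.5]
opening: 0.0005
```

carry_out(translation=[[0,0,-0.004],[0,0,0]], turn=[[0,0,0],[0,0,0]], gripper=[1,1])

```text
time: 11.65
tool_pos: [0.4407, -0.067, 0.0517]
tool_rot: [3.137, 0.001, 1.571]
contact_force: [-7.3, 2.7, 25.2]
opening: 0.0005
```

Run:
```python
from h import *
o=robot.observe();print(o['time'],o['tool_pos'],o['tool_rot'],o['contact_force'],o['torque'])
c=cam('wrist');save(c,'w5');cv2.imwrite('pics/w5.png',c['img'][100:350,100:540,::-1])
```

```text
11.65 [ 0.44068373 -0.06703104  0.05173574] [3.13694107e+00 1.49114347e-03 1.57100383e+00] [-7.25215911  2.69485468 25.17499102] [0.40325789 1.23325772 0.00124696]
```

View pics/w5.png

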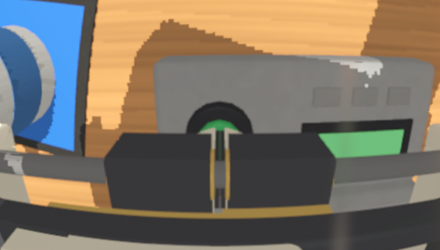

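Run:
```python
from h import *
import pickle
w2=pickle.load(open('w2.pkl','rb'))
t=cam('top');s=cam('scene')
L=[(w2,(277.1,46.1)),(t,(341.5,230.4)),(s,(339.4,188.3))]
A=0;b=0
for c,p in L:
    o,d=ray(c,p);d=d/np.linalg.norm(d);M=np.eye(3)-np.outer(d,d);A=A+M;b=b+M@o
    print([at(c,p,z)[:2].round(4) for z in (.04,.05,.056)])
print(np.linalg.solve(A,b))
a=s['img'][150:230,270:400,::-1];b=cv2.resize(a,None,fx=6,fy=6,interpolation=cv2.INTER_CUBIC);cv2.imwrite('pics/s5.png',b)
```

```text
[array([ 0.4376, -0.0687]), array([ 0.4398, -0.0673]), array([ 0.4412, -0.0665])]
[array([ 0.4382, -0.0657]), array([ 0.4377, -0.0654]), array([ 0.4374, -0.0653])]
[array([ 0.4368, -0.0737]), array([ 0.4489, -0.0616]), array([ 0.4561, -0.0544])]
[ 0.43916231 -0.06774224  0.04358276]
```

View pics/s5.png

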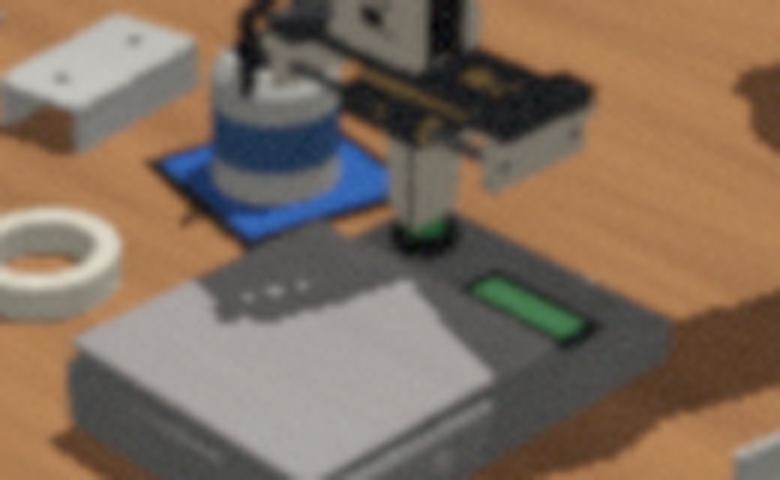

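carry_out(translation=[[0,0,-0.0045],[0,0,0],[0,0,0]], turn=[[0,0,0],[0,0,0],[0,0,0]], gripper=[1,1,1])

```text
time: 12.1
tool_pos: [0.4408, -0.0671, 0.0539]
tool_rot: [3.138, 0.001, 1.571]
contact_force: [1.8, -0.5, 2.6]
opening: 0.0004
```

carry_out(translation=[[0,0,-0.0015],[0,0,0],[0,0,0]], turn=[[0,0,0],[0,0,0],[0,0,0]], gripper=[1,1,1])

```text
time: 12.4
tool_pos: [0.4398, -0.0668, 0.0544]
tool_rot: [3.141, 0.0, 1.571]
contact_force: [2.2, 0.6, 1.9]
opening: 0.0005
```

carry_out(translation=[[0,0,-0.0015],[0,0,0],[0,0,0]], turn=[[0,0,0],[0,0,0],[0,0,0]], gripper=[1,1,1])

```text
time: 12.7
tool_pos: [0.4393, -0.0665, 0.0557]
tool_rot: [-3.141, -0.0, 1.571]
contact_force: [1.0, -0.2, 1.3]
opening: 0.0006
```

carry_out(translation=[[0,0,-0.004],[0,0,0],[0,0,0]], turn=[[0,0,0],[0,0,0],[0,0,0]], gripper=[1,1,1])

```text
time: 13.0
tool_pos: [0.4392, -0.0665, 0.0598]
tool_rot: [-3.141, -0.0, 1.571]
contact_force: [0.4, 0.5, -0.5]
opening: 0.0005
```

carry_out(translation=[[0,0,-0.04],[0,0,-0.05],[0,0,-0.05],[0.042,0.02,0],[0.042,0.02,0],[0.042,0.02,0],[0.042,0.02,0],[0.042,0.02,0],[0.042,0.02,0],[0.0395,0.02,0]], turn=[[0,0,0],[0,0,0],[0,0,0],[0,0,0],[0,0,0],[0,0,0],[0,0,0],[0,0,0],[0,0,0],[0,0,0]], gripper=[1,1,-1,-1,-1,-1,-1,-1,-1,-1])

```text
time: 14.0
tool_pos: [0.5796, 0.227, 0.1995]
tool_rot: [-3.141, 0.0, 1.572]
contact_force: [0.3, -0.4, 0.3]
opening: 0.0601
```

carry_out(translation=[[0,0,0],[0,0,0.03],[0,0,0.03],[0,0,0.03],[0,0,0.02],[0,0,0]], turn=[[0,0,-0.135],[0,0,0],[0,0,0],[0,0,0],[0,0,0],[0,0,0]], gripper=[-1,-1,-1,-1,-1,-1])

```text
time: 14.6
tool_pos: [0.5771, 0.2243, 0.0863]
tool_rot: [-3.134, 0.001, 1.706]
contact_force: [0.1, 1.2, -0.0]
opening: 0.0919
```

Run:
```python
from h import *
o=robot.observe();print(o['time'],o['tool_pos'],o['tool_rot'],o['opening'],o['contact_force'])
c=cam('wrist');save(c,'w6');cv2.imwrite('pics/w6.png',c['img'][50:350,100:540,::-1])
for d in nets.regions_of(c,'up1')[:3]:
    print(d['score'],d['pixel'],*fitbox(c,d['region']))
```

```text
14.6 [0.57706464 0.22431485 0.08629634] [-3.13423946e+00  7.58189522e-04  1.70598236e+00] 0.09192747239721534 [ 0.13958901  1.22036401 -0.01259412]
0.94 [514.7, 203.0] [ 5.87872761e-01  4.06826788e-01 -5.48509593e-04] 0.36879217624664307
0.93 [344.0, 38.0] [ 0.4693754   0.22023577 -0.1180699 ] 0.2725397050380707
0.74 [319.1, 193.5] [0.55313521 0.22144662 0.13560734] 0.10220427066087723
```

View pics/w6.png

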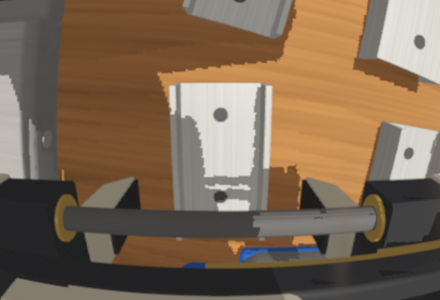

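carry_out(translation=[[0.001,0.002,0.03],[0,0,0.025],[0,0,0.015],[0,0,0.004],[0,0,0],[0,0,0]], turn=[[0,0,0],[0,0,0],[0,0,0],[0,0,0],[0,0,0],[0,0,0]], gripper=[-1,-1,-1,-1,-1,-1])

```text
time: 15.3
tool_pos: [0.5823, 0.2264, 0.0174]
tool_rot: [3.139, -0.0, 1.706]
contact_force: [-0.7, 1.0, 0.3]
opening: 0.0919
```

carry_out(translation=[[0,0,0],[0,0,0],[0,0,0],[0,0,0],[0,0,0],[0,0,0]], turn=[[0,0,0],[0,0,0],[0,0,0],[0,0,0],[0,0,0],[0,0,0]], gripper=[0.6,0.6,0.6,0.6,0.6,0.6], squeeze=20)

```text
time: 15.9
tool_pos: [0.5815, 0.2262, 0.0163]
tool_rot: [3.141, -0.0, 1.706]
contact_force: [-1.4, 0.1, 4.4]
opening: 0.0698
```

carry_out(translation=[[0,0,-0.02],[0,0,-0.04],[0,0,-0.045],[0,0,-0.035],[0,0,0]], turn=[[0,0,0],[0,0,0],[0,0,0.045],[0,0,0.045],[0,0,0.045]], gripper=[0.6,0.6,0.6,0.6,0.6])

```text
time: 16.4
tool_pos: [0.5839, 0.227, 0.1615]
tool_rot: [3.132, -0.003, 1.569]
contact_force: [0.6, -0.3, -2.1]
opening: 0.07
```

carry_out(translation=[[-0.02,0,0],[-0.04,0,0],[-0.045,0,0],[-0.045,0,0],[-0.044,0,0],[-0.03,0,0],[-0.02,-0.0015,0],[0,0,0],[0,0,0]], turn=[[0,0,0],[0,0,0],[0,0,0],[0,0,0],[0,0,0],[0,0,0],[0,0,0],[0,0,0],[0,0,0]], gripper=[0.6,0.6,0.6,0.6,0.6,0.6,0.6,0.6,0.6])

```text
time: 17.3
tool_pos: [0.5795, -0.0177, 0.1554]
tool_rot: [-3.141, -0.001, 1.57]
contact_force: [0.1, 0.5, -2.1]
opening: 0.0698
```

Descend to ~.079, then gently to contact.

carry_out(translation=[[0,0,0.02],[0,0,0.03],[0,0,0.018],[0,0,0.006],[0,0,0.001],[0,0,0.001],[0,0,0.001],[0,0,0]], turn=[[0,0,0],[0,0,0],[0,0,0],[0,0,0],[0,0,0],[0,0,0],[0,0,0],[0,0,0]], gripper=[0.6,0.6,0.6,0.6,0.6,0.6,0.6,0.6])

```text
time: 18.1
tool_pos: [0.5803, -0.0178, 0.0796]
tool_rot: [3.14, 0.0, 1.571]
contact_force: [-0.1, 0.8, -1.2]
opening: 0.0696
```

carry_out(translation=[[0,0,0.001],[0,0,0.001],[0,0,0.001],[0,0,0]], turn=[[0,0,0],[0,0,0],[0,0,0],[0,0,0]], gripper=[0.6,0.6,0.6,0.6])

```text
time: 18.5
tool_pos: [0.5799, -0.0179, 0.0763]
tool_rot: [3.141, 0.0, 1.571]
contact_force: [-1.4, 0.8, 3.0]
opening: 0.0696
```

carry_out(translation=[[0,0,0],[0,0,0],[0,0,0],[0,0,-0.02],[0,0,-0.04],[0,0,-0.03],[0,0,0]], turn=[[0,0,0],[0,0,0],[0,0,0],[0,0,0],[0,0,0],[0,0,0],[0,0,0]], gripper=[-0.75,-0.75,-0.75,-0.75,-0.75,-0.75,-1])

```text
time: 19.2
tool_pos: [0.5823, -0.0182, 0.1705]
tool_rot: [3.133, 0.001, 1.571]
contact_force: [0.0, 0.4, 0.0]
opening: 0.0847
```

carry_out(translation=[[0.02,-0.008,-0.02],[0.04,-0.0165,-0.02],[0.046,-0.0195,-0.02],[0.046,-0.0195,0],[0.046,-0.0195,0],[0.046,-0.0195,0],[0.046,-0.0195,0],[0.046,-0.0195,0],[0.04,-0.013,0],[0.01,-0.003,0]], turn=[[0,0,0],[0,0,0],[0,0,0],[0,0,0],[0,0,0],[0,0,0],[0,0,0],[0,0,0],[0,0,0],[0,0,0]], gripper=[-1,-1,-1,-1,-1,-1,-1,-1,-1,-1])

```text
time: 20.2
tool_pos: [0.4215, 0.3683, 0.2235]
tool_rot: [-3.14, -0.001, 1.575]
contact_force: [0.7, -0.2, -0.7]
opening: 0.0918
```

carry_out(translation=[[0,0,0.03],[0,0,0.04],[0,0,0.03],[0,0,0.01],[0,0,0]], turn=[[0,0,0.05],[0,0,0.05],[0,0,0],[0,0,0],[0,0,0]], gripper=[-1,-1,-1,-1,-1])

```text
time: 20.7
tool_pos: [0.4233, 0.3639, 0.113]
tool_rot: [-3.139, 0.002, 1.471]
contact_force: [-0.2, -0.4, 0.4]
opening: 0.092
```

carry_out(translation=[[0,0,0.035],[0,0,0.035],[0,0,0.018],[0,0,0.005],[0,0,0],[0,0,0]], turn=[[0,0,0],[0,0,0],[0,0,0],[0,0,0],[0,0,0],[0,0,0]], gripper=[-1,-1,-1,-1,-1,-1])

```text
time: 21.3
tool_pos: [0.4249, 0.3656, 0.0233]
tool_rot: [3.139, -0.002, 1.471]
contact_force: [0.5, 0.0, -0.8]
opening: 0.092
```

Run:
```python
from h import *
c=cam('top');
o=robot.observe();print(o['time'],o['tool_pos'],o['tool_rot'],o['opening'],o['contact_force'])
for d in nets.regions_of(c,'up1')[:4]: print(round(d['score'],2),np.round(d['pixel']),d['region'].sum(),*fitbox(c,d['region'])if abs(d['pixel'][0]-325)>30 else fitbox(c,d['region'],.06,.094))
for d in nets.tip_of(c,'canister')[:1]: print(d['score'],d['pixel'],at(c,d['pixel'],.004)[:2])
```

```text
21.35 [0.42483226 0.36557454 0.02328133] [ 3.13891873e+00 -2.19527887e-03  1.47094589e+00] 0.09186261527469496 [ 0.20513738 -0.17731973 -0.49579232]
0.73 [263. 232.] 611 [ 0.41769715  0.22632097 -0.15325376] 0.0522422231733799
0.65 [328. 194.] 581 [ 0.57953665 -0.01758966 -0.02814745] 0.10010326653718948
0.61 [221. 191.] 628 [0.58969973 0.39760011 0.03776751] 0.05636942759156227
0.19 [326. 206.] 3151 [ 0.45738638  0.0366772  -0.10435436] 0.7945287227630615
0.96 [383.8, 238.6] [ 0.41104519 -0.22886928]
```

carry_out(translation=[[0.002,-0.002,0.006],[0,0,0],[0,0,0],[0,0,0],[0,0,0],[0,0,0],[0,0,0],[0,0,0]], turn=[[0,0,0],[0,0,0],[0,0,0],[0,0,0],[0,0,0],[0,0,0],[0,0,0],[0,0,0]], gripper=[-1,-1,0.6,0.6,0.6,0.6,0.6,0.6], squeeze=20)

```text
time: 22.25
tool_pos: [0.4219, 0.3671, 0.0155]
tool_rot: [3.141, -0.0, 1.471]
contact_force: [-0.8, 0.7, -1.1]
opening: 0.0695
```

carry_out(translation=[[0,0,-0.02],[0,0,-0.04],[0,0,-0.05],[0,0,-0.05],[0,0,0]], turn=[[0,0,0],[0,0,0],[0,0,-0.05],[0,0,-0.05],[0,0,0]], gripper=[0.6,0.6,0.6,0.6,0.6])

```text
time: 22.75
tool_pos: [0.4248, 0.3691, 0.1826]
tool_rot: [3.13, -0.007, 1.572]
contact_force: [0.9, -0.1, -2.3]
opening: 0.07
```

carry_out(translation=[[-0.02,0.008,0],[-0.04,0.0175,0],[-0.047,0.0215,0],[-0.047,0.0215,0],[-0.047,0.0215,0],[-0.047,0.0215,0],[-0.047,0.0215,0],[-0.04,0.0165,0],[-0.022,0.0065,0],[0,0,0]], turn=[[0,0,0],[0,0,0],[0,0,0],[0,0,0],[0,0,0],[0,0,0],[0,0,0],[0,0,0],[0,0,0],[0,0,0]], gripper=[0.6,0.6,0.6,0.6,0.6,0.6,0.6,0.6,0.6,0.6])

```text
time: 23.75
tool_pos: [0.5747, 0.0144, 0.174]
tool_rot: [-3.14, 0.001, 1.566]
contact_force: [-0.0, 0.7, -1.8]
opening: 0.0699
```

carry_out(translation=[[0,0,0.02],[0,0,0.02],[0,0,0],[0,0,0]], turn=[[0,0,0],[0,0,0],[0,0,0],[0,0,0]], gripper=[0.6,0.6,0.6,0.6])

```text
time: 24.15
tool_pos: [0.5739, 0.0186, 0.1352]
tool_rot: [-3.14, -0.0, 1.572]
contact_force: [0.1, -0.2, -1.1]
opening: 0.0701
```

Run:
```python
from h import *
o=robot.observe();print(o['time'],o['tool_pos'],o['tool_rot'],o['opening'])
c=cam('wrist');save(c,'w7');cv2.imwrite('pics/w7.png',c['img'][50:350,100:540,::-1])
```

```text
24.15 [0.57393899 0.0185687  0.135193  ] [-3.14023543e+00 -3.79914305e-04  1.57172068e+00] 0.07005438048366597
```

View pics/w7.png

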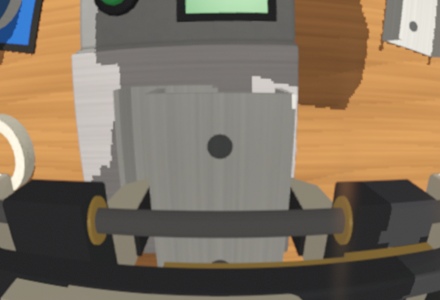

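carry_out(translation=[[-0.0084,0.004,0],[0,0,0.015],[0,0,0.01],[0,0,0],[0,0,0]], turn=[[0,0,0],[0,0,0],[0,0,0],[0,0,0],[0,0,0]], gripper=[0.6,0.6,0.6,0.6,0.6])

```text
time: 24.7
tool_pos: [0.5786, 0.0093, 0.1107]
tool_rot: [3.141, -0.0, 1.571]
contact_force: [-0.1, 0.7, -1.0]
opening: 0.0696
```

carry_out(translation=[[0.0008,0,0.01],[0,0,0.01],[0,0,0.006],[0,0,0.002],[0,0,0.001],[0,0,0.001],[0,0,0],[0,0,0]], turn=[[0,0,0],[0,0,0],[0,0,0],[0,0,0],[0,0,0],[0,0,0],[0,0,0],[0,0,0]], gripper=[0.6,0.6,0.6,0.6,0.6,0.6,0.6,0.6])

```text
time: 25.5
tool_pos: [0.5786, 0.0101, 0.0807]
tool_rot: [3.141, -0.0, 1.571]
contact_force: [0.6, 0.0, -1.8]
opening: 0.0697
```

carry_out(translation=[[0,0,0.001],[0,0,0.001],[0,0,0]], turn=[[0,0,0],[0,0,0],[0,0,0]], gripper=[0.6,0.6,0.6])

```text
time: 25.8
tool_pos: [0.5786, 0.0101, 0.0795]
tool_rot: [3.141, 0.0, 1.571]
contact_force: [-2.2, -0.1, 5.0]
opening: 0.0701
```

carry_out(translation=[[0,0,0],[0,0,0],[0,0,0],[0,0,-0.01],[0,0,-0.02],[0,0,-0.04],[0,0,-0.04],[0,0,0]], turn=[[0,0,0],[0,0,0],[0,0,0],[0,0,0],[0,0,0],[0,0,0],[0,0,0],[0,0,0]], gripper=[-0.62,-0.62,-0.62,-0.62,-0.62,-0.62,-0.8,-1])

```text
time: 26.6
tool_pos: [0.5815, 0.0099, 0.1952]
tool_rot: [3.13, 0.001, 1.571]
contact_force: [0.7, 1.0, 0.0]
opening: 0.086
```

carry_out(translation=[[0.02,0,0],[0.04,0.001,0],[0.044,0.001,0],[0.044,0.001,0],[0.044,0.001,0],[0.044,0.002,0],[0.044,0.001,0],[0.044,0.001,0],[0.04,0.001,0],[0.024,0,0]], turn=[[0,0,0],[0,0,0],[0,0,0],[0,0,0],[0,0,0],[0,0,0],[0,0,0],[0,0,0],[0,0,0],[0,0,0]], gripper=[-1,-1,-1,-1,-1,-1,-1,-1,-1,-1])

```text
time: 27.6
tool_pos: [0.5864, 0.4013, 0.1881]
tool_rot: [-3.141, -0.001, 1.573]
contact_force: [0.7, -0.5, 0.5]
opening: 0.0918
```

carry_out(translation=[[0,0,0.04],[0,0,0.04],[0,0,0.03],[0,0,0],[0,0,0]], turn=[[0,0,0],[0,0,0],[0,0,0],[0,0,0],[0,0,0]], gripper=[-1,-1,-1,-1,-1])

```text
time: 28.1
tool_pos: [0.5875, 0.3982, 0.079]
tool_rot: [-3.142, 0.0, 1.571]
contact_force: [1.0, -0.0, 0.4]
opening: 0.0918
```

Run:
```python
from h import *
o=robot.observe();print(o['time'],o['tool_pos'],o['tool_rot'],o['opening'])
c=cam('top');save(c,'t8')
for k in('up1','down1'):
 for d in nets.regions_of(c,k)[:4]: print(k,round(d['score'],2),np.round(d['pixel']),d['region'].sum(),*fitbox(c,d['region'])if abs(d['pixel'][0]-325)>30 else fitbox(c,d['region'],.064,.098))
for d in nets.tip_of(c,'canister')[:1]: print(d['score'],d['pixel'],at(c,d['pixel'],.004)[:2])
a=c['img'][150:260,270:410,::-1];cv2.imwrite('pics/t8.png',cv2.resize(a,None,fx=5,fy=5,interpolation=cv2.INTER_CUBIC))
```

```text
28.1 [0.58753066 0.39821505 0.07895383] [-3.14150597e+00  4.10745878e-06  1.57094572e+00] 0.09179572606171403
up1 0.86 [263. 235.] 636 [ 0.41774293  0.22830547 -0.14537404] 0.05452830344438553
up1 0.82 [333. 195.] 239 [ 0.57635058 -0.01866163  0.01279417] 1.2277824878692627
up1 0.46 [226. 195.] 32 [0.57262933 0.39705266 0.04239197] 12.9375
down1 0.75 [428. 234.] 664 [ 0.42947499 -0.38822374  0.17032259] 0.04861446097493172
down1 0.6 [323. 189.] 624 [0.58571372 0.00965407 0.01480971] 0.015512819401919842
0.89 [384.3, 239.1] [ 0.40916308 -0.23078413]
```

View pics/t8.png

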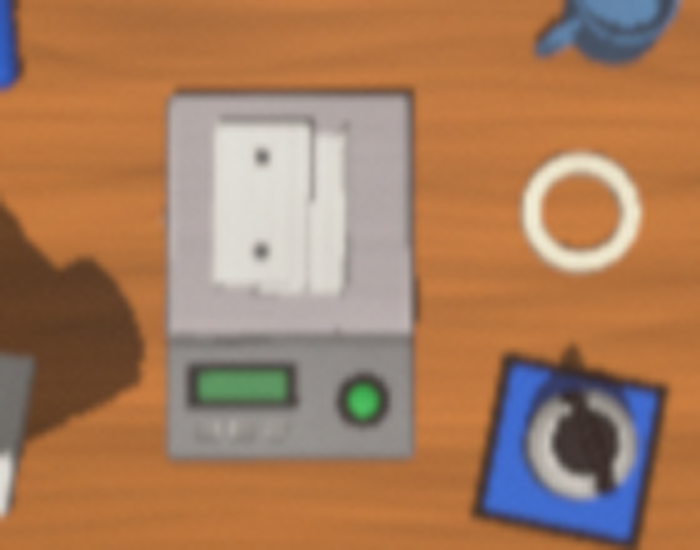

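carry_out(translation=[[0,0.0005,0.03],[0,0,0.02],[0,0,0.01],[0,0,0.003],[0,0,0],[0,0,0]], turn=[[0,0,0],[0,0,0],[0,0,0],[0,0,0],[0,0,0],[0,0,0]], gripper=[-1,-1,-1,-1,-1,-1])

```text
time: 28.9
tool_pos: [0.5887, 0.3986, 0.017]
tool_rot: [3.139, -0.001, 1.571]
contact_force: [-0.1, -0.3, -0.4]
opening: 0.0914
```

carry_out(translation=[[0,0,0],[0,0,0],[0,0,0],[0,0,0],[0,0,0],[0,0,0]], turn=[[0,0,0],[0,0,0],[0,0,0],[0,0,0],[0,0,0],[0,0,0]], gripper=[0.6,0.6,0.6,0.6,0.6,0.6], squeeze=20)

```text
time: 29.5
tool_pos: [0.588, 0.3983, 0.0158]
tool_rot: [3.141, -0.0, 1.571]
contact_force: [-0.2, 0.3, 3.0]
opening: 0.07
```

carry_out(translation=[[0,0,-0.02],[0,0,-0.045],[0,0,-0.05],[0,0,-0.05],[0,0,-0.02],[0,0,0]], turn=[[0,0,0],[0,0,0],[0,0,0],[0,0,0],[0,0,0],[0,0,0]], gripper=[0.6,0.6,0.6,0.6,0.6,0.6])

```text
time: 30.1
tool_pos: [0.5892, 0.3989, 0.2047]
tool_rot: [3.135, -0.004, 1.571]
contact_force: [-0.5, 0.5, -1.3]
opening: 0.0697
```

carry_out(translation=[[-0.02,0,0],[-0.04,-0.001,0],[-0.044,-0.001,0],[-0.044,-0.001,0],[-0.044,-0.001,0],[-0.044,-0.002,0],[-0.044,-0.001,0],[-0.044,-0.001,0],[-0.04,-0.001,0],[-0.024,0,0]], turn=[[0,0,0],[0,0,0],[0,0,0],[0,0,0],[0,0,0],[0,0,0],[0,0,0],[0,0,0],[0,0,0],[0,0,0]], gripper=[0.6,0.6,0.6,0.6,0.6,0.6,0.6,0.6,0.6,0.6])

```text
time: 31.1
tool_pos: [0.5773, 0.0073, 0.1976]
tool_rot: [-3.137, 0.0, 1.569]
contact_force: [0.8, 0.2, -1.8]
opening: 0.0696
```

carry_out(translation=[[0,0,0.02],[0,0,0.03],[0,0,0.02],[0,0,0],[0,0,0]], turn=[[0,0,0],[0,0,0],[0,0,0],[0,0,0],[0,0,0]], gripper=[0.6,0.6,0.6,0.6,0.6])

```text
time: 31.6
tool_pos: [0.5781, 0.0103, 0.1291]
tool_rot: [-3.139, -0.0, 1.571]
contact_force: [0.7, -0.1, -1.4]
opening: 0.0701
```

Good position; .0153 to go.

carry_out(translation=[[0,0.0005,0.007],[0,0,0.004],[0,0,0.001],[0,0,0.001],[0,0,0.001],[0,0,0]], turn=[[0,0,0],[0,0,0],[0,0,0],[0,0,0],[0,0,0],[0,0,0]], gripper=[0.6,0.6,0.6,0.6,0.6,0.6])

```text
time: 32.2
tool_pos: [0.5794, 0.0102, 0.1165]
tool_rot: [3.141, -0.0, 1.571]
contact_force: [-0.5, 0.8, -1.6]
opening: 0.07
```

carry_out(translation=[[0,0,0.001],[0,0,0.001],[0,0,0.001],[0,0,0]], turn=[[0,0,0],[0,0,0],[0,0,0],[0,0,0]], gripper=[0.6,0.6,0.6,0.6])

```text
time: 32.6
tool_pos: [0.5794, 0.0102, 0.1138]
tool_rot: [3.141, -0.0, 1.571]
contact_force: [-1.0, -0.1, 2.6]
opening: 0.0699
```

carry_out(translation=[[0,0,0],[0,0,0],[0,0,0],[0,0,-0.015],[0,0,-0.03],[0,0,-0.04],[0,0,-0.03],[0,0,0]], turn=[[0,0,0],[0,0,0],[0,0,0],[0,0,0],[0,0,0],[0,0,0],[0,0,0],[0,0,0]], gripper=[-0.7,-0.7,-0.7,-0.7,-0.7,-0.7,-1,-1])

```text
time: 33.4
tool_pos: [0.5816, 0.0099, 0.2333]
tool_rot: [3.132, 0.001, 1.571]
contact_force: [0.5, 0.7, 0.8]
opening: 0.0891
```

carry_out(translation=[[-0.02,-0.0075,0],[-0.04,-0.0155,0],[-0.042,-0.017,0],[-0.043,-0.017,0],[-0.043,-0.017,0],[-0.043,-0.017,0],[-0.043,-0.017,0],[-0.043,-0.016,0],[-0.042,-0.016,0],[-0.041,-0.015,0]], turn=[[0,0,0],[0,0,0],[0,0,0],[0,0,0],[0,0,0],[0,0,0],[0,0,0],[0,0,0],[0,0,0],[0,0,0]], gripper=[-1,-1,-1,-1,-1,-1,-1,-1,-1,-1])

```text
time: 34.4
tool_pos: [0.4232, -0.3914, 0.2275]
tool_rot: [-3.141, -0.001, 1.571]
contact_force: [-0.1, 0.4, 0.6]
opening: 0.0915
```

carry_out(translation=[[0,0,0],[0,0,0],[0,0,0.03],[0,0,0.03],[0,0,0],[0,0,0]], turn=[[0,0,-0.095],[0,0,-0.095],[0,0,0],[0,0,0],[0,0,0],[0,0,0]], gripper=[-1,-1,-1,-1,-1,-1])

```text
time: 35.0
tool_pos: [0.4244, -0.3897, 0.1682]
tool_rot: [-3.141, -0.001, 1.761]
contact_force: [0.5, 0.9, 1.4]
opening: 0.0917
```

Run:
```python
from h import *
o=robot.observe();print(o['time'],o['tool_pos'],o['tool_rot'],o['opening'])
c=cam('wrist');save(c,'w9')
for d in nets.regions_of(c,'down1')[:2]: print(round(d['score'],2),np.round(d['pixel']),d['region'].sum(),*fitbox(c,d['region']))
c=cam('top')
for k in('up1','down1'):
 for d in nets.regions_of(c,k)[:3]: print(k,round(d['score'],2),np.round(d['pixel']),d['region'].sum(),*fitbox(c,d['region'])if abs(d['pixel'][0]-325)>30 else fitbox(c,d['region'],.098,.132))
for d in nets.tip_of(c,'canister')[:1]: print(d['score'],d['pixel'],at(c,d['pixel'],.004)[:2])
```

```text
35.0 [ 0.42438715 -0.3897071   0.16815325] [-3.14097247e+00 -1.36569786e-03  1.76100947e+00] 0.09168174004329871
0.83 [323. 181.] 8562 [ 0.42450285 -0.38706519  0.16968019] 0.02164914831519127
up1 0.95 [323. 190.] 625 [0.57972671 0.00896999 0.01534534] 0.056575994938611984
up1 0.8 [260. 234.] 619 [ 0.41765867  0.22815423 -0.16264072] 0.05273021012544632
up1 0.52 [330. 194.] 230 [ 0.57691842 -0.01672759 -0.03204194] 1.2899130582809448
down1 0.67 [435. 233.] 131 [ 0.42838417 -0.38975567  0.1907204 ] 3.9764883518218994
down1 0.34 [384. 185.] 240 [ 0.60923339 -0.23588961 -0.53464558] 1.8305000066757202
0.71 [383.6, 236.8] [ 0.417911   -0.22810215]
```

carry_out(translation=[[0.0027,0,0.03],[0,0,0.04],[0,0,0.04],[0,0,0.025],[0,0,0.012],[0,0,0.004],[0,0,0.001],[0,0,0]], turn=[[0,0,0.02],[0,0,0],[0,0,0],[0,0,0],[0,0,0],[0,0,0],[0,0,0],[0,0,0]], gripper=[-1,-1,-1,-1,-1,-1,-1,-1])

```text
time: 36.1
tool_pos: [0.4247, -0.388, 0.0178]
tool_rot: [3.14, 0.002, 1.741]
contact_force: [-0.6, -0.2, 0.5]
opening: 0.0917
```

carry_out(translation=[[0,0,0],[0,0,0],[0,0,0],[0,0,0],[0,0,0],[0,0,0]], turn=[[0,0,0],[0,0,0],[0,0,0],[0,0,0],[0,0,0],[0,0,0]], gripper=[0.6,0.6,0.6,0.6,0.6,0.6], squeeze=20)

```text
time: 36.7
tool_pos: [0.4241, -0.3874, 0.0169]
tool_rot: [3.141, 0.0, 1.741]
contact_force: [-1.5, 0.7, 5.7]
opening: 0.0698
```

carry_out(translation=[[0,0,-0.02],[0,0,-0.045],[0,0,-0.05],[0,0,-0.05],[0,0,-0.05],[0,0,-0.02],[0,0,0]], turn=[[0,0,0],[0,0,0],[0,0,0],[0,0,0.06],[0,0,0.06],[0,0,0.05],[0,0,0]], gripper=[0.6,0.6,0.6,0.6,0.6,0.6,0.6])

```text
time: 37.4
tool_pos: [0.4249, -0.3883, 0.2546]
tool_rot: [3.137, 0.005, 1.571]
contact_force: [0.1, -0.1, -2.9]
opening: 0.0696
```

carry_out(translation=[[0.02,0.0075,0],[0.038,0.015,0],[0.04,0.017,0],[0.04,0.017,0],[0.04,0.017,0],[0.04,0.017,0],[0.04,0.017,0],[0.04,0.017,0],[0.0385,0.016,0],[0.033,0.0145,0]], turn=[[0,0,0],[0,0,0],[0,0,0],[0,0,0],[0,0,0],[0,0,0],[0,0,0],[0,0,0],[0,0,0],[0,0,0]], gripper=[0.6,0.6,0.6,0.6,0.6,0.6,0.6,0.6,0.6,0.6])

```text
time: 38.4
tool_pos: [0.5784, -0.0154, 0.2484]
tool_rot: [-3.137, -0.001, 1.573]
contact_force: [0.3, -1.0, -2.1]
opening: 0.0698
```

carry_out(translation=[[0,0,0.02],[0,0,0.03],[0,0,0.03],[0,0,0.01],[0,0,0],[0,0,0],[0,0,0]], turn=[[0,0,0],[0,0,0],[0,0,0],[0,0,0],[0,0,0],[0,0,0],[0,0,0]], gripper=[0.6,0.6,0.6,0.6,0.6,0.6,0.6])

```text
time: 39.1
tool_pos: [0.5797, -0.0179, 0.1628]
tool_rot: [3.139, 0.0, 1.571]
contact_force: [0.6, 0.6, -0.8]
opening: 0.0699
```

Descend .044 to contact, leaving the last few mm for small steps.

carry_out(translation=[[0,0,0.012],[0,0,0.015],[0,0,0.008],[0,0,0.004],[0,0,0.001],[0,0,0.001],[0,0,0],[0,0,0]], turn=[[0,0,0],[0,0,0],[0,0,0],[0,0,0],[0,0,0],[0,0,0],[0,0,0],[0,0,0]], gripper=[0.6,0.6,0.6,0.6,0.6,0.6,0.6,0.6])

```text
time: 39.9
tool_pos: [0.5792, -0.0177, 0.1209]
tool_rot: [3.141, 0.0, 1.571]
contact_force: [-0.4, 0.0, -1.7]
opening: 0.0697
```

carry_out(translation=[[0,0,0.001],[0,0,0.001],[0,0,0.0005],[0,0,0]], turn=[[0,0,0],[0,0,0],[0,0,0],[0,0,0]], gripper=[0.6,0.6,0.6,0.6])

```text
time: 40.3
tool_pos: [0.5791, -0.0177, 0.1189]
tool_rot: [3.141, 0.0, 1.571]
contact_force: [-1.7, -0.1, 4.8]
opening: 0.0693
```

carry_out(translation=[[0,0,0],[0,0,0],[0,0,0],[0,0,-0.01],[0,0,-0.02],[0,0,-0.04],[0,0,-0.04],[0,0,0]], turn=[[0,0,0],[0,0,0],[0,0,0],[0,0,0],[0,0,0],[0,0,0],[0,0,0],[0,0,0]], gripper=[-0.62,-0.62,-0.62,-0.62,-0.62,-0.62,-0.8,-1])

```text
time: 41.1
tool_pos: [0.5817, -0.0181, 0.2347]
tool_rot: [3.13, 0.002, 1.571]
contact_force: [-0.7, -0.0, 0.5]
opening: 0.0862
```

carry_out(translation=[[0.02,-0.012,0],[0.03,-0.022,0],[0.035,-0.024,0],[0.035,-0.024,0],[0.035,-0.024,0],[0.035,-0.024,0],[0.035,-0.022,0],[0.0195,-0.0115,0],[0,0,0],[0,0,0]], turn=[[0,0,0],[0,0,0],[0,0,0],[0,0,0],[0,0,0],[0,0,0],[0,0,0],[0,0,0],[0,0,0.075],[0,0,0.075]], gripper=[-1,-1,-1,-1,-1,-1,-1,-1,-1,-1])

```text
time: 42.1
tool_pos: [0.4147, 0.2276, 0.2282]
tool_rot: [3.141, -0.0, 1.42]
contact_force: [0.0, -0.3, -0.1]
opening: 0.0919
```

carry_out(translation=[[0,0,0.03],[0,0,0.03],[0,0,0],[0,0,0]], turn=[[0,0,0],[0,0,0],[0,0,0],[0,0,0]], gripper=[-1,-1,-1,-1])

```text
time: 42.5
tool_pos: [0.4155, 0.2268, 0.1684]
tool_rot: [-3.141, 0.0, 1.421]
contact_force: [0.4, -0.5, 0.4]
opening: 0.0919
```

Run:
```python
from h import *
o=robot.observe();print(o['time'],o['tool_pos'],o['tool_rot'],o['opening'])
c=cam('wrist');save(c,'w10')
for d in nets.regions_of(c,'up1')[:2]: print(round(d['score'],2),np.round(d['pixel']),d['region'].sum(),*fitbox(c,d['region']))
c=cam('top')
for k in('up1','down1'):
 for d in nets.regions_of(c,k)[:3]: print(k,round(d['score'],2),np.round(d['pixel']),d['region'].sum(),*fitbox(c,d['region'])if abs(d['pixel'][0]-325)>30 else fitbox(c,d['region'],.102,.136))
for d in nets.tip_of(c,'canister')[:1]: print(d['score'],d['pixel'],at(c,d['pixel'],.004)[:2])
s=cam('scene');a=s['img'][130:260,260:440,::-1];cv2.imwrite('pics/s10.png',cv2.resize(a,None,fx=4,fy=4,interpolation=cv2.INTER_CUBIC))
```

```text
42.5 [0.41545804 0.2267865  0.16843695] [-3.14121995e+00  1.36304711e-04  1.42093122e+00] 0.09185333027969943
0.97 [318. 177.] 7972 [ 0.41540024  0.22731531 -0.14535844] 0.09232814610004425
up1 0.82 [317. 190.] 221 [0.5805508  0.05426333 0.01966505] 1.321990966796875
up1 0.48 [256. 246.] 91 [ 0.41814644  0.228078   -0.14512378] 5.965714454650879
up1 0.16 [388. 201.] 175 [ 0.40568282 -0.24815387  1.07222222] 1.0
down1 0.56 [329. 190.] 657 [ 0.5823571  -0.01750909  0.02009553] 0.049375955015420914
0.71 [384.5, 237.8] [ 0.41413839 -0.23155025]
```

View pics/s10.png

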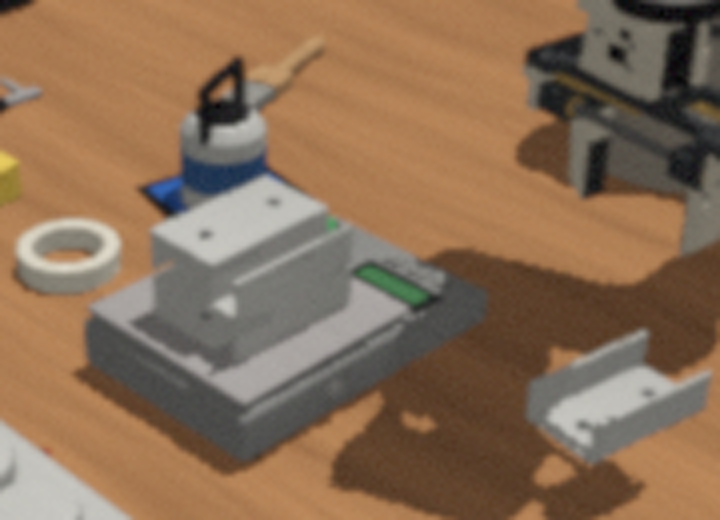

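carry_out(translation=[[0,0,0.03],[0,0,0.04],[0,0,0.04],[0,0,0.025],[0,0,0.012],[0,0,0.004],[0,0,0.001],[0,0,0]], turn=[[0,0,0],[0,0,0],[0,0,0],[0,0,0],[0,0,0],[0,0,0],[0,0,0],[0,0,0]], gripper=[-1,-1,-1,-1,-1,-1,-1,-1])

```text
time: 43.65
tool_pos: [0.416, 0.227, 0.0167]
tool_rot: [3.14, -0.001, 1.421]
contact_force: [-1.3, 0.2, -0.6]
opening: 0.0915
```

carry_out(translation=[[0,0,0],[0,0,0],[0,0,0],[0,0,0],[0,0,0],[0,0,0]], turn=[[0,0,0],[0,0,0],[0,0,0],[0,0,0],[0,0,0],[0,0,0]], gripper=[0.6,0.6,0.6,0.6,0.6,0.6], squeeze=20)

```text
time: 44.25
tool_pos: [0.4156, 0.2269, 0.0164]
tool_rot: [3.141, -0.0, 1.421]
contact_force: [-1.1, 0.2, 5.5]
opening: 0.0698
```

carry_out(translation=[[0,0,-0.02],[0,0,-0.045],[0,0,-0.05],[0,0,-0.05],[0,0,-0.05],[0,0,-0.02],[0,0,0]], turn=[[0,0,0],[0,0,0],[0,0,0],[0,0,-0.05],[0,0,-0.05],[0,0,-0.05],[0,0,0]], gripper=[0.6,0.6,0.6,0.6,0.6,0.6,0.6])

```text
time: 44.95
tool_pos: [0.4166, 0.2272, 0.2538]
tool_rot: [3.136, -0.002, 1.572]
contact_force: [0.8, -0.4, -1.8]
opening: 0.0697
```

carry_out(translation=[[-0.018,0.012,0],[-0.03,0.022,0],[-0.035,0.024,0],[-0.035,0.024,0],[-0.035,0.024,0],[-0.035,0.024,0],[-0.033,0.022,0],[-0.019,0.0115,0],[0,0,0]], turn=[[0,0,0],[0,0,0],[0,0,0],[0,0,0],[0,0,0],[0,0,0],[0,0,0],[0,0,0],[0,0,0]], gripper=[0.6,0.6,0.6,0.6,0.6,0.6,0.6,0.6,0.6])

```text
time: 45.85
tool_pos: [0.5791, -0.016, 0.2475]
tool_rot: [-3.137, -0.0, 1.566]
contact_force: [0.2, 0.4, -1.9]
opening: 0.07
```

carry_out(translation=[[0,0,0.02],[0,0,0.03],[0,0,0.02],[0,0,0.005],[0,0,0],[0,0,0],[0,0,0]], turn=[[0,0,0],[0,0,0],[0,0,0],[0,0,0],[0,0,0],[0,0,0],[0,0,0]], gripper=[0.6,0.6,0.6,0.6,0.6,0.6,0.6])

```text
time: 46.55
tool_pos: [0.5795, -0.0131, 0.1771]
tool_rot: [3.139, 0.0, 1.571]
contact_force: [0.2, 0.7, -1.7]
opening: 0.0698
```

carry_out(translation=[[0,0,0.01],[0,0,0.008],[0,0,0.003],[0,0,0.001],[0,0,0.0005],[0,0,0],[0,0,0]], turn=[[0,0,0],[0,0,0],[0,0,0],[0,0,0],[0,0,0],[0,0,0],[0,0,0]], gripper=[0.6,0.6,0.6,0.6,0.6,0.6,0.6])

```text
time: 47.25
tool_pos: [0.5791, -0.0132, 0.1537]
tool_rot: [3.141, 0.0, 1.571]
contact_force: [0.1, -1.3, -2.0]
opening: 0.0697
```

carry_out(translation=[[0,0,0.001],[0,0,0.0007],[0,0,0]], turn=[[0,0,0],[0,0,0],[0,0,0]], gripper=[0.6,0.6,0.6])

```text
time: 47.55
tool_pos: [0.5791, -0.0132, 0.1524]
tool_rot: [3.141, 0.0, 1.571]
contact_force: [-0.9, 0.1, 3.5]
opening: 0.0695
```

Release, rise and swing left to clear the view.

carry_out(translation=[[0,0,0],[0,0,0],[0,0,0],[0,0,-0.015],[0,0,-0.03],[0,0,-0.04],[0,0,-0.02],[0,0,0]], turn=[[0,0,0],[0,0,0],[0,0,0],[0,0,0],[0,0,0],[0,0,0],[0,0,0],[0,0,0]], gripper=[-0.7,-0.7,-0.7,-0.7,-0.7,-0.7,-0.7,-0.7])

```text
time: 48.35
tool_pos: [0.5804, -0.0134, 0.2601]
tool_rot: [3.135, 0.001, 1.571]
contact_force: [-0.1, 0.7, -0.1]
opening: 0.0783
```

carry_out(translation=[[0.02,-0.01,0],[0.035,-0.018,0],[0.035,-0.018,0],[0.035,-0.018,0],[0.035,-0.018,0],[0.035,-0.018,0],[0.035,-0.018,0],[0.02,0,0],[0,0,0]], turn=[[0,0,0],[0,0,0],[0,0,0],[0,0,0],[0,0,0],[0,0,0],[0,0,0],[0,0,0],[0,0,0]], gripper=[-0.7,-0.7,-0.7,-0.7,-0.7,-0.7,-0.7,-0.7,-0.7])

```text
time: 49.25
tool_pos: [0.4597, 0.2388, 0.2554]
tool_rot: [-3.14, -0.0, 1.574]
contact_force: [-0.4, -0.3, 0.1]
opening: 0.0785
```

Run:
```python
from h import *
c=cam('top')
for d in nets.regions_of(c,'up1')[:2]: print(round(d['score'],2),np.round(d['pixel']),d['region'].sum(),*fitbox(c,d['region'],.136,.17))
for k in ['canister','dot_roll','scanner','caliper','mug','yellow_block','marker']:
  for d in nets.tip_of(c,k)[:1]: print(k,round(d['score'],2),d['pixel'],at(c,d['pixel'],.004 if k=='canister' else 0)[:2])
s=cam('scene');a=s['img'][130:350,200:530,::-1];b=c['img'][130:270,160:490,::-1]
cv2.imwrite('pics/f.png',cv2.resize(np.vstack([a,b]),None,fx=1.66,fy=1.66,interpolation=cv2.INTER_CUBIC))
```

```text
0.72 [317. 186.] 258 [0.57634924 0.05276511 0.0215441 ] 1.2680619955062866
0.59 [328. 188.] 645 [ 0.58091487 -0.01437087  0.0108286 ] 0.07330232113599777
canister 0.93 [383.0, 235.2] [ 0.42399646 -0.22580126]
dot_roll 0.67 [382.5, 195.4] [ 0.57826193 -0.22423744]
scanner 0.63 [248.7, 154.9] [0.73117686 0.30079759]
caliper 0.65 [328.8, 193.2] [ 0.58398574 -0.01569234]
mug 0.84 [392.3, 150.7] [ 0.75565713 -0.26262144]
yellow_block 0.76 [423.8, 196.2] [ 0.577353   -0.38442581]
marker 0.55 [187.5, 211.6] [0.50464479 0.52999032]
```

View pics/f.png

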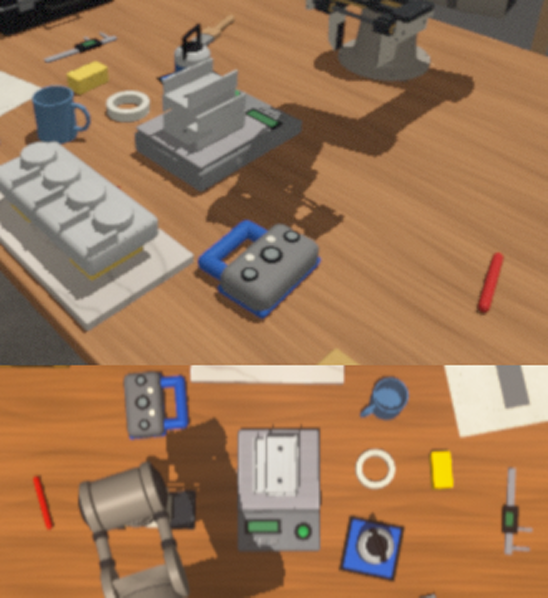

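```bash
python3 -c "
from h import *
print(robot.observe()['time'],robot.hand_in())"
```

```text
the job is handed in; nothing more can be done
49.75 None
```

The job is done and handed in at about 49.8 s. One reading to flag: the force was higher than needed when I pressed the zero key.

- **Canister:** I lifted it off the scale by its handle and stood it on the rubber mat. The last top view shows it standing there in the same place as in an earlier view, so it was not knocked as far as I can see.
- **Zero key:** I pressed it with the fingertips while the pan was empty. It reached its stop at about z = 52 mm and sprang back as I released it. The key stood higher than I had measured, so the wrist force rose to about 67 N, against about 4 N needed. That is below the 120 N limit, and the moment reading puts the contact at the fingertips, not the gripper's body.
- **Bundle:** All five sections are on the pan: up, down, up, down, up. The sideways shifts are +28 mm for the first open-down section and −28 mm for the second. Each section made contact within about 1 mm of the expected height. By tool readings, all lie within about 2 mm lengthwise of each other. The final pictures show the bundle standing with nothing over the pan's edge.
- **Other things on the bench:** They all appear where they were in the last pictures. The network's caliper point in the final view was wrong because it landed on the bundle, but the picture shows the caliper in its place. The network's point for the canister also drifted about 1 cm, which the picture did not bear out.

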